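Get the sharpening stone ready on the board

TASK

Get the sharpening stone ready: lift the closed wooden stone box out from behind the jam jar, where its lid has no room to slide, and stand it on the chopping board, still closed. Then let go, take the lid by its pull, raise that end over the stop lip and slide the lid out of its grooves, and lay it flat on the worktop, pull upwards, off the board. Leave the box standing on the board, and do not knock the jam jar or the food tin.

Things in the scene. Friction and masses are not known exactly. Their poses are not given: they have to be found in the camera images.
- stone_box: Pale wooden box with a sharpening stone fixed in it: 190 long (its x) x 66 wide (its y), loose, about 0.6 kg; plain upright outer sides, grasped across the 66 mm. Origin: centre of the underside, z up. The lid's pull is at its -x end. Side walls 47 high, 58 along the back part. The lid lies on ledges 42 above the underside, between walls 58 apart, and slides out towards the box's -x.
- stop_lip (a point): Middle of the stop lip's top: the wall at the box's -x end, 8 thick, 46.5 above the box's underside. It stands 4.5 mm above the ledges, so the closed lid cannot slide until its pull end is raised by 5 to 14 mm; the lid tips about its back lower edge, by 0.03 to 0.08 rad.
- rail_front (a point): Middle between the front ends of the two rails that cover the lid's grooves, level with their undersides (53 above the box's underside, 20 mm towards +x from its origin). The rails run from here to the back end, 6 mm above the closed lid, and reach 9.5 mm in from each side. After 70 mm of travel the lid's back end is clear of them and it lifts off.
- box_lid: Sliding lid of the box: brown wooden panel 171 long (its x) x 54 wide (its y) x 5 thick, loose, about 0.08 kg. Origin: centre of the panel's underside, z up. Closed, it lies with its axes along the box's, its origin 42 mm above the box's. Play about 2 mm at each side and end.
- lid_pull (a point): Centre of the lid's dark wooden pull, a bar 16 mm along the lid's x, 30 mm along its y, standing 18 mm above the panel; this point is 68 mm towards -x from the lid's origin and 14 mm above the panel's underside (9 mm above its upper face). With the lid closed the bar can be gripped from above either way.
- chop_board: Brown wooden chopping board lying on the worktop, 200 (its x) x 300 (its y) x 21 mm thick, fixed. Origin: centre of its underside; its top is 21 mm higher. The worktop is clear for 110 mm beyond its +y (left) edge.
- box_pull_end (a point): Point on the box's underside at the middle of its pull end (95 mm towards the box's -x from its origin).
- box_back_end (a point): Point on the box's underside at the middle of its back end (95 mm towards the box's +x from its origin).
- jam_jar: Jam jar with a pale lid, 68 diameter x 84 high, loose, standing about 20 mm beyond the box's pull end. Origin: centre of its underside.
- beans_tin: Food tin, 75 diameter x 58 high, loose, in the row at the back of the worktop. Origin: centre of its underside.

How it is judged:
By the outcome, as a careful person would: the job done as asked, in the order asked, and still so for the second after the job is handed in, with the robot touching nothing.
It also fails if it takes over 48 s, if anything falls off the work surface, if the arm or the gripper's body presses on something with over 40 N, if the wrist force passes 120 N, or if a joint passes its speed limit or range.

ROBOT

A 6-joint arm with a two-finger parallel gripper is mounted at the origin on a cart in front of the work surface, level with it; the furniture and walls round the work are solid. World frame = base frame: x ahead of the robot, y to its left, z up, the work surface at z = 0. Lengths are in mm, angles in rad, forces in N, time in s.
With the tool pointing down it reaches from about 350 to 975 mm from the base axis. Payload 7.1 kg.
Tool frame: the origin (TCP) lies between the finger pads; the fingertips stand 25 mm ahead of it and the grasp point (between the pads) lies 6 mm ahead of it; z points along the fingers, y is the line along which they close (so a half turn about z gives the same grasp; the last joint's range is limited). The gripper opens to 88 mm and grips with 3 to 60 N. Pads are 20 mm wide; open, the fingers measure 115 mm over their backs; the gripper's body (75 mm by 178 mm) begins 61 mm behind the grasp point.
Start: joints at [1.213, 0.423, 1.63, -0, 1.089, -0.019], TCP at [207.69, 589.466, 247.675] pointing down, gripper open.
Joint ranges: [-3, 3], [-0.9, 2.11], [0.09, 2.58], [-1.31, 4.45], [0.11, 2.69], [-2.54, 2.54]. Speed limits (rad/s): [2.39, 2.39, 3.01, 3.14, 3.14, 3.14].

INTERFACE

Orientations are given as a unit quaternion [w, x, y, z].
In Python, from station import observe, imaging, order gives the robot as it stands.
- The arm moves only by the tool send_rows, never from a script. Its argument "increments" is a list of rows, each a list of 6 numbers: the shift along the world's x, y, z each as a share of 0.04 m, from -1 to 1, then the turn, a rotation vector about the world's x, y, z each as a share of 6 degrees, from -1 to 1. A call has exactly 8 rows; each row shifts and turns the commanded pose from where the row before left it; what a row does not reach is not made up. A row lasts 1/12 s, in which the tool goes at most 41.7 mm and 7.16 degrees, less where a joint would pass 70% of its speed; a pose out of reach is approached as far as the arm can. A call with a number of a shift or a turn outside -1 to 1 is refused whole. A call with a gripper value outside its range is refused whole. "fingers" is the opening, from 0 (shut) to 1 (fully open), set as the call begins (left out, the last holds). The fingers move at their own pace and stop on an object; "newtons" is the grip in N (left out, the last holds). Time passes only in rows, so rows that do not move let the fingers close, or fill a call up. It gives the time, the measured TCP pose, the force, the opening and the grip force at its end, in the units of the state.
- observe(): the state, without advancing time (a new reading comes with each control period).
- imaging.camera(name): name is "side" or "top" or "wrist"; returns a dict with "pixels" (384x512x3 uint8, red, green, blue), "K" (3x3 intrinsics, pixels), "pose" (4x4, takes a point from camera to world coordinates). Camera axes: x right, y down, z forward; pixel columns grow to the right and rows downward; lengths in mm; the calibration is good to about 2 mm. The wrist camera is an equidistant fisheye: a pixel r from the principal point sees the ray r / f radians off the axis. A picture is of the moment at which its call begins. There is no depth.
- order.close_job(): hands the job in; it is judged then, once.
The state is a dict: "clock": time; "q": joint angles; "joint_velocities": joint speeds; "tau": joint torques, N m; "tool_pos": TCP position; "ee_rot": TCP orientation; "ft_force": force on the tool from outside, world axes, zero at the start; "moment": the same for the moment, N m; "finger_gap": opening from 0.0 (shut) to 1.0 (fully open); "finger_force": force on a finger pad.
Only numpy, scipy, OpenCV 4.12 (cv2) and the standard library are available. Lean on these libraries where they do the work, as an engineer would, in place of code of your own. Each camera call takes 0.05 s, during which the arm holds its last target. There are 200 camera calls.

## Working session

There is one attempt and no reset: what is moved stays moved. The work goes in short steps, Python scripts to look and compute and a tool call to move; the robot and the scene stay as the last step left them, time stands still between calls to the robot, and variables do not carry over. Pictures are saved under pics/ and viewed, at most 10 in all, crops included, and the job is handed in when it is done.

Besides the shell and the picture viewer there is one more tool, called after "Emit:" as name(argument=value, ...) on one line, values as JSON. send_rows: Moves the arm, as the interface text tells. Shift numbers are shares of 0.04 m and turn numbers shares of 6 degrees, none past 1 either way. Its arguments: {"type":"object","properties":{"increments":{"type":"array","items":{"type":"array","items":{"type":"number","minimum":-1,"maximum":1}}},"fingers":{"type":"number"},"newtons":{"type":"number"}},"required":["increments"]}

```bash
mkdir -p pics; ls; cat > look.py <<'E'
import cv2,numpy as np
from station import observe,imaging
def snap(*names):
    for n in names:
        c=imaging.camera(n); i=c["pixels"]
        cv2.imwrite(f"pics/{n}_raw.png",i[:,:,::-1]); np.savez(f"pics/{n}.npz",K=c["K"],pose=c["pose"])
def cal(n):
    d=np.load(f"pics/{n}.npz"); return d["K"],d["pose"]
def ray(n,u,v):
    K,P=cal(n); d=np.linalg.inv(K)@[u,v,1]
    if n=="wrist":
        x,y=d[0],d[1]; r=np.hypot(x,y)+1e-9; d=np.array([x/r*np.sin(r),y/r*np.sin(r),np.cos(r)])
    return P[:3,3],P[:3,:3]@d
def onz(n,u,v,z):
    o,d=ray(n,u,v); return (o+d*(z-o[2])/d[2]).round(1)
E
python3 - <<'E'
from look import *
snap("top","side")
a=[cv2.imread(f"pics/{n}_raw.png") for n in("top","side")]
for n,i in zip(("top","side"),a): cv2.imwrite(f"pics/{n}1.png",cv2.resize(i,(800,600)))
for n in("top","side"): print(cal(n)[0].round(1).tolist(),cal(n)[1].round(3).tolist())
print(observe())
E
```

```text
pics
[[397.6, 0.0, 255.0], [0.0, 397.6, 204.6], [0.0, 0.0, 1.0]] [[-0.022, -0.992, 0.127, 472.24], [-1.0, 0.024, 0.011, 130.765], [-0.014, -0.127, -0.992, 937.229], [0.0, 0.0, 0.0, 1.0]]
[[375.8, 0.0, 253.1], [0.0, 375.8, 189.8], [0.0, 0.0, 1.0]] [[-0.952, -0.206, 0.228, 384.557], [-0.306, 0.58, -0.754, 778.371], [0.023, -0.788, -0.616, 573.405], [0.0, 0.0, 0.0, 1.0]]
{'clock': 0.1, 'q': array([ 1.21300374e+00,  4.23786105e-01,  1.63060542e+00, -2.84443276e-05,
        1.08856220e+00, -1.90268577e-02]), 'joint_velocities': array([-4.80012818e-05, -2.16293849e-03, -2.10841377e-03,  1.22407551e-03,
       -1.48503537e-04,  8.62816770e-04]), 'tau': array([ 4.31774670e-04, -5.45618856e+01, -2.74326682e+01,  6.44411612e-02,
        1.88318244e-02, -3.62740059e-05]), 'tool_pos': array([207.53992731, 589.04997588, 246.96905573]), 'ee_rot': array([-1.15089351e-04,  1.68567528e-01,  9.85689873e-01, -6.70851355e-04]), 'ft_force': array([ 0.8118455 , -0.35876531, -0.68692425]), 'moment': array([ 0.00144798,  0.00712505, -0.03017365]), 'finger_force': 0.0, 'finger_gap': 1.0005395634853675}
```

View pics/top1.png

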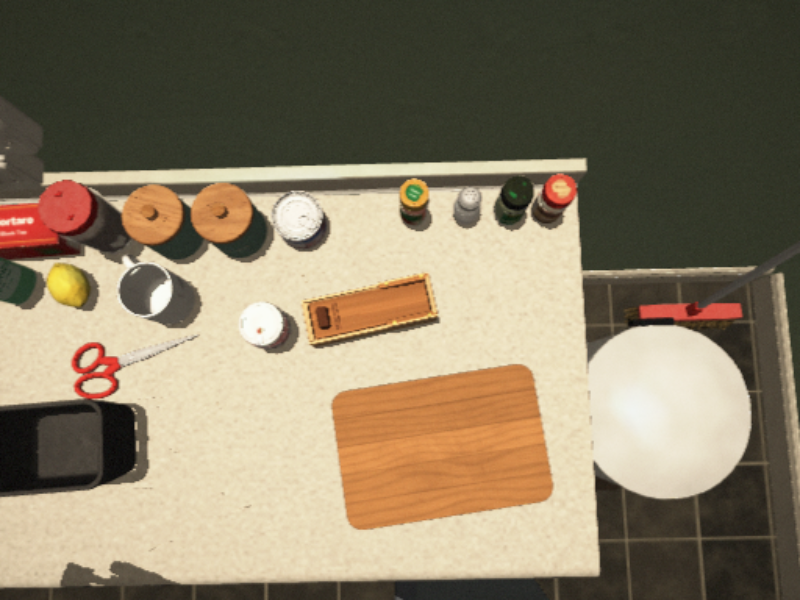

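View pics/side1.png

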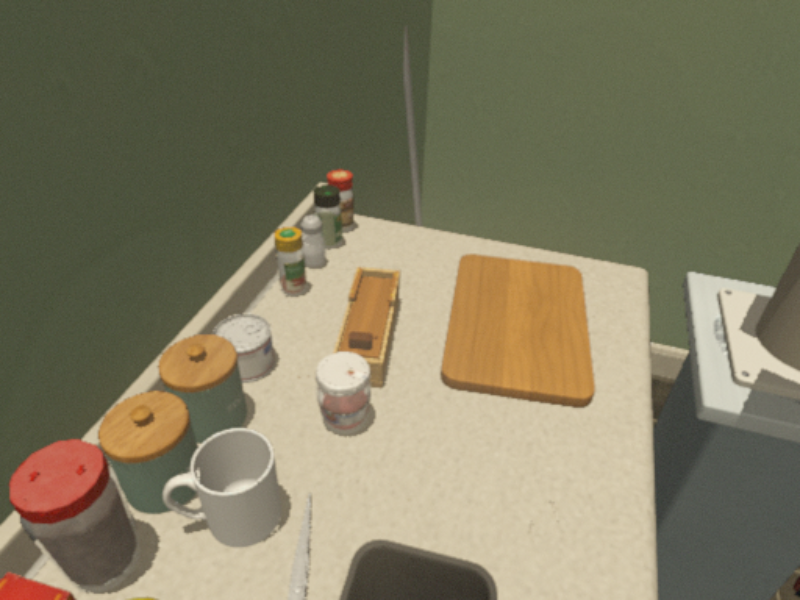

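The top view (800x600) shows the box's outline at about (305,300)-(438,318), with its pull at the left end (323,316). The jar lid is at (264,326), the tin at (299,218), and the board's corners run from (333,395) to (552,495). The side view agrees. Next I'll measure these from colour masks.

```bash
python3 - <<'E'
from look import *
i=cv2.imread("pics/top_raw.png"); h=cv2.cvtColor(i,cv2.COLOR_BGR2HSV)
m=((h[:,:,1]>95)&(h[:,:,0]<28)).astype(np.uint8)*255
cs,_=cv2.findContours(m,cv2.RETR_EXTERNAL,cv2.CHAIN_APPROX_NONE)
for c in cs:
    if cv2.contourArea(c)<800: continue
    r=cv2.minAreaRect(c); x,y=r[0]
    if x<190: continue
    b=cv2.boxPoints(r); print("rect",np.round(r[0],1),np.round(r[1],1),round(r[2],1),cv2.contourArea(c))
    for z in ((21,) if y>230 else (47,58)):
        w=np.array([onz("top",*p,z) for p in b]); print(z,w[:,:2].tolist(),"c",w.mean(0)[:2].round(1),"len",np.linalg.norm(w-np.roll(w,1,0),axis=1).round(1))
d=((h[:,:,2]<75)&(m>0)).astype(np.uint8); d[:,:195]=0;d[:175]=0;d[220:]=0;d[:,225:]=0
v,u=np.nonzero(d); print("pull",u.mean(),v.mean(),len(u),onz("top",u.mean(),v.mean(),62))
print("jar",onz("top",264/1.5625,326/1.5625,84),"tin",onz("top",299/1.5625,216/1.5625,58))
a=cv2.resize(i[160:235,180:295],None,fx=6,fy=6,interpolation=cv2.INTER_CUBIC)
cv2.imwrite("pics/crop1.png",a)
E
```

```text
rect [282.1 285.4] [ 89.8 133. ] 81.0 11548.5
21 [[483.9, 247.9], [524.5, -54.7], [325.9, -76.1], [286.9, 218.2]] c [405.3  83.8] len [199.2 305.3 199.7 296.9]
rect [437. 202.] [18. 76.] 90.0 885.0
47 [[604.9, -184.5], [600.8, -354.5], [560.1, -350.7], [564.1, -181.7]] c [ 582.5 -267.8] len [ 40.9 170.   40.9 169. ]
58 [[603.3, -180.6], [599.2, -348.5], [559.0, -344.8], [563.0, -177.8]] c [ 581.1 -262.9] len [ 40.4 168.   40.4 167. ]
rect [236.  198.2] [31.7 84. ] 77.5 2470.0
47 [[619.0, 284.0], [656.4, 96.8], [585.1, 83.3], [548.2, 268.6]] c [602.2 183.2] len [ 72.5 190.9  72.6 188.9]
58 [[617.2, 282.1], [654.2, 97.2], [583.7, 83.9], [547.3, 266.9]] c [600.6 182.5] len [ 71.5 188.6  71.7 186.6]
pull 210.94117647058823 209.47058823529412 34 [575.9 238.5  62. ]
jar [577.3 326.9  84. ] tin [741.2 282.5  58. ]
```

View pics/crop1.png

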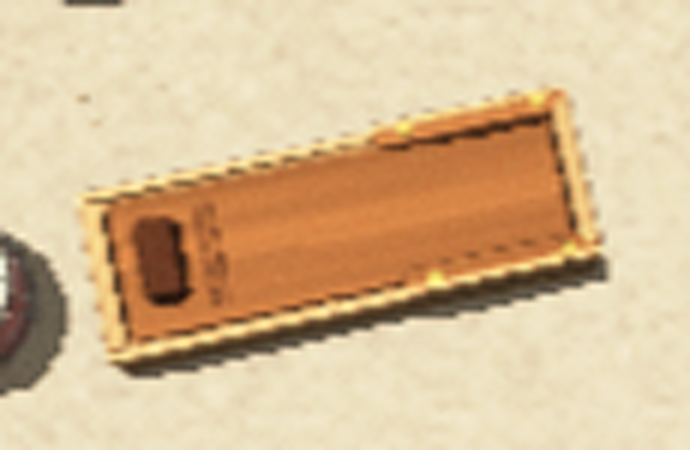

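The crop shows the box's top corners at about (82,198), (115,360), (562,92) and (598,248), the pull at (161,260), and the rail fronts near (400,130) and (435,280). I'll turn these into box and board poses and work out the first move.

```bash
python3 - <<'E'
from look import *
f=lambda x,y,z: onz("top",180+(x+.5)/6-.5,160+(y+.5)/6-.5,z)
A,B,C,D=f(82,198,47),f(115,360,47),f(562,92,58),f(598,248,58)
for p in(A,B,C,D):print(p)
front=(A+B)/2;back=(C+D)/2;ax=(back-front)[:2];print("len",np.linalg.norm(ax),"w",np.linalg.norm(A-B),np.linalg.norm(C-D),"yaw",np.degrees(np.arctan2(ax[1],ax[0])),"c",(front+back)[:2]/2)
p=f(161,260,65)[:2];u=ax/np.linalg.norm(ax);print("pull",p,"centre from pull",p+68*u)
print("sink edge",onz("top",140/1.5625,450/1.5625,0),onz("top",130/1.5625,405/1.5625,0),"scissor tip",onz("top",197/1.5625,336/1.5625,0))
# side view check: pull top centre px (361,335), box back top corners
o1,d1=ray("side",361/1.5625,335/1.5625);print("side pull",onz("side",361/1.5625,335/1.5625,65))
E
```

```text
[617.2 280.3  47. ]
[555.4 268.   47. ]
[651.3  98.   58. ]
[591.9  86.3  58. ]
len 185.39172041922473 w 63.01214168713843 60.54130821183168 yaw -79.02342543509789 c [603.95 183.15]
pull [590.4 248.1] centre from pull [603.34771953 181.34405226]
sink edge [406.  530.5   0. ] [472.8 547.7   0. ] scissor tip [574.7 448.5   0. ]
side pull [589.9 247.1  65. ]
```

Emit:
send_rows(increments=[[0.62,-0.634,0,0,0,-0.62],[0.62,-0.634,0,0,0,-0.62],[0.62,-0.634,0,0,0,-0.62],[0.62,-0.634,0,0,0,-0.62],[0.62,-0.634,0,0,0,-0.62],[0.62,-0.634,0,0,0,-0.62],[0.62,-0.634,0,0,0,-0.62],[0.62,-0.634,0,0,0,-0.62]], fingers=1)

```text
clock: 0.77
tool_pos: [406.9, 385.1, 247.4]
ee_rot: [-0.0, 0.417, 0.909, -0.0]
ft_force: [0.5, 0.4, -0.2]
finger_gap: 0.998
finger_force: 0.0
```

Emit:
send_rows(increments=[[0.62,-0.634,-0.25,0,0,-0.62],[0.62,-0.634,-0.25,0,0,-0.62],[0.62,-0.634,-0.25,0,0,-0.62],[0.62,-0.634,-0.25,0,0,-0.62],[0.62,-0.634,-0.25,0,0,-0.62],[0.62,-0.634,-0.25,0,0,-0.62],[0.62,-0.634,-0.25,0,0,-0.62],[0.62,-0.634,-0.25,0,0,-0.62]])

```text
clock: 1.43
tool_pos: [605.3, 182.1, 166.8]
ee_rot: [-0.0, 0.637, 0.771, -0.0]
ft_force: [0.9, 0.3, 0.1]
finger_gap: 1.001
finger_force: 0.0
```

```bash
cat >> look.py <<'E'
from scipy.spatial.transform import Rotation as Rn
def st():
    s=observe(); w,x,y,z=s["ee_rot"]; R=Rn.from_quat([x,y,z,w]).as_matrix()
    print("t",round(s["clock"],2),"tcp",s["tool_pos"].round(1),"yaw_y",np.degrees(np.arctan2(R[1,1],R[0,1])).round(2),"z",R[:,2].round(4),"F",s["ft_force"].round(1),"M",s["moment"].round(2),"gap",round(s["finger_gap"]*88,1),"ff",round(s["finger_force"],1)); return s,R
E
python3 - <<'E'
from look import *
snap("wrist"); st(); K,P=cal("wrist"); print(K.round(1).tolist(),P.round(2).tolist())
cv2.imwrite("pics/wrist1.png",cv2.resize(cv2.imread("pics/wrist_raw.png"),(800,600),interpolation=cv2.INTER_CUBIC))
E
```

```text
t 1.48 tcp [608.7 177.9 165.2] yaw_y 10.51 z [ 5.e-04 -2.e-03 -1.e+00] F [ 3.4 -1.3 -0.9] M [-0.16 -0.07 -0.01] gap 88.1 ff 0.0
[[297.3, 0.0, 259.4], [0.0, 297.3, 191.2], [0.0, 0.0, 1.0]] [[0.98, 0.18, 0.05, 589.58], [0.19, -0.94, -0.29, 264.03], [-0.0, 0.3, -0.96, 303.28], [0.0, 0.0, 0.0, 1.0]]
```

View pics/wrist1.png

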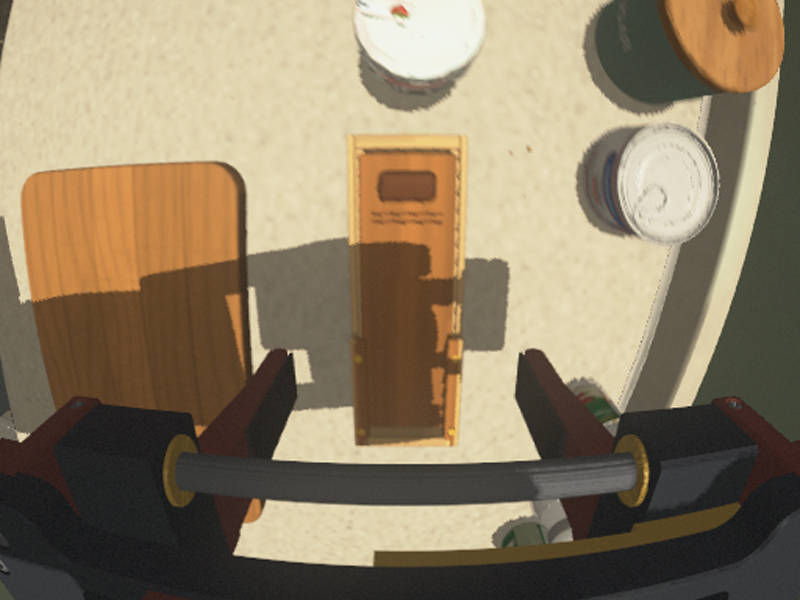

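The wrist view shows the box's front corners at (347,135) and (468,135), its back corners at (356,445) and (461,446), and the pull's top at about (407,183). The fingers straddle it.

```bash
python3 - <<'E'
from look import *
f=lambda x,y,z: onz("wrist",(x+.5)/1.5625-.5,(y+.5)/1.5625-.5,z)
A,B,C,D=f(347,135,47),f(468,135,47),f(356,445,58),f(461,446,58)
for p in(A,B,C,D):print(p)
front=(A+B)/2;back=(C+D)/2;ax=(back-front)[:2];print("len",np.linalg.norm(ax),"w",np.linalg.norm(A-B),np.linalg.norm(C-D),"yaw",np.degrees(np.arctan2(ax[1],ax[0])),"c",(front+back)[:2]/2)
p=f(407,182,65)[:2];u=ax/np.linalg.norm(ax);print("pull",p,"centre from pull",p+68*u); st()
E
```

```text
[555.3 271.6  47. ]
[620. 284.  47.]
[590.8  87.4  58. ]
[657.   99.2  58. ]
len 188.02742486137495 w 65.87753790177655 67.24343834159588 yaw -78.88428976344962 c [605.775 185.55 ]
pull [592.2 252.6] centre from pull [605.30978971 185.87569098]
t 1.48 tcp [608.7 177.9 165.2] yaw_y 10.51 z [ 5.e-04 -2.e-03 -1.e+00] F [ 3.4 -1.3 -0.9] M [-0.16 -0.07 -0.01] gap 88.1 ff 0.0
```

Emit:
send_rows(increments=[[0,0,0,0,0,0],[0,0.03,-0.5,0,0,0],[0,0,-0.7,0,0,0],[0,0,-0.7,0,0,0],[0,0,-0.7,0,0,0],[0,0,-0.5,0,0,0],[0,0,-0.3,0,0,0],[0,0,0,0,0,0]])

```text
clock: 2.15
tool_pos: [602.1, 185.3, 29.2]
ee_rot: [-0.001, 0.635, 0.772, -0.002]
ft_force: [-0.4, -0.7, 0.2]
finger_gap: 0.997
finger_force: 0.0
```

Emit:
send_rows(increments=[[0,0,0,0,0,0],[0,0,0,0,0,0],[0,0,0,0,0,0],[0,0,0,0,0,0],[0,0,0,0,0,0],[0,0,0,0,0,0],[0,0,0,0,0,0],[0,0,0,0,0,0]], fingers=0, newtons=40)

```text
clock: 2.82
tool_pos: [604.8, 185.2, 33.2]
ee_rot: [0.0, 0.636, 0.772, 0.0]
ft_force: [-2.5, 0.6, 6.6]
finger_gap: 0.748
finger_force: 40.0
```

```bash
python3 -c "
from look import *
st()"
```

```text
t 2.82 tcp [604.8 185.2  33.2] yaw_y 11.07 z [ 8.e-04  5.e-04 -1.e+00] F [-2.5  0.6  6.6] M [-0.08  0.71  0.05] gap 65.9 ff 40.0
```

Emit:
send_rows(increments=[[0,0,0.1,0,0,0],[0,0,0.3,0,0,0],[0,0,0.5,0,0,0],[0,0,0.5,0,0,0],[0,0,0.3,0,0,0],[0,0,0.2,0,0,0],[0,0,0,0,0,0],[0,0,0,0,0,0]])

```text
clock: 3.48
tool_pos: [604.3, 184.8, 107.7]
ee_rot: [0.0, 0.636, 0.772, 0.0]
ft_force: [0.2, 0.1, -7.8]
finger_gap: 0.748
finger_force: 40.0
```

Emit:
send_rows(increments=[[-0.3,-0.19,0,0,0,-0.083],[-0.6,-0.38,0,0,0,-0.083],[-0.7,-0.45,0,0,0,-0.083],[-0.7,-0.45,0,0,0,-0.083],[-0.7,-0.45,0,0,0,-0.083],[-0.7,-0.45,0,0,0,-0.083],[-0.5,-0.32,0,0,0,-0.083],[-0.3,-0.19,0,0,0,-0.083]])

```text
clock: 4.15
tool_pos: [420.2, 68.3, 106.6]
ee_rot: [-0.002, 0.662, 0.749, -0.002]
ft_force: [-1.3, 0.7, -7.2]
finger_gap: 0.752
finger_force: 40.0
```

Emit:
send_rows(increments=[[0,0,0,0,0,0],[0,0,0,0,0,0],[0,0,-0.2,0,0,0],[0,0,-0.35,0,0,0],[0,0,-0.3,0,0,0],[0,0,-0.2,0,0,0],[0,0,-0.1,0,0,0],[0,0,0,0,0,0]])

```text
clock: 4.82
tool_pos: [424.4, 69.9, 60.6]
ee_rot: [-0.001, 0.662, 0.75, -0.001]
ft_force: [-0.4, 0.2, -7.3]
finger_gap: 0.748
finger_force: 40.0
```

```bash
python3 - <<'E'
from look import *
snap("side"); st()
cv2.imwrite("pics/side2.png",cv2.resize(cv2.imread("pics/side_raw.png")[120:320,180:447],(800,600),interpolation=cv2.INTER_CUBIC))
E
```

```text
t 4.87 tcp [424.6  69.9  61.1] yaw_y 7.1 z [-9.e-04 -1.e-04 -1.e+00] F [-0.2 -1.  -7. ] M [-0.03  0.08 -0.01] gap 65.7 ff 40.0
```

View pics/side2.png

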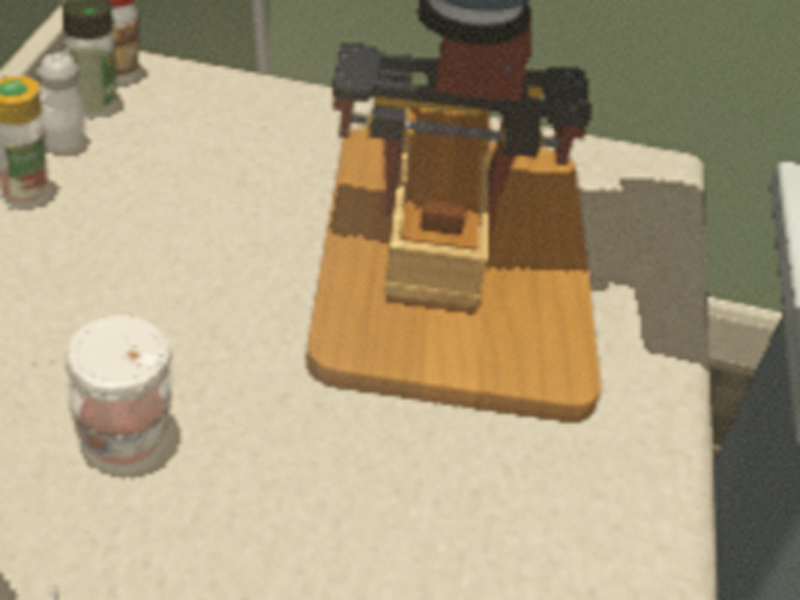

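The side crop shows the closed box held level over the middle of the board, with its underside about 7 mm above it and the jar undisturbed. I'll lower it gently.

Emit:
send_rows(increments=[[0,0,-0.05,0,0,0],[0,0,-0.05,0,0,0],[0,0,-0.03,0,0,0],[0,0,-0.02,0,0,0],[0,0,-0.015,0,0,0],[0,0,0,0,0,0],[0,0,0,0,0,0],[0,0,0,0,0,0]])

```text
clock: 5.53
tool_pos: [424.6, 69.7, 55.2]
ee_rot: [0.0, 0.662, 0.749, 0.0]
ft_force: [-0.3, -0.1, -7.5]
finger_gap: 0.749
finger_force: 40.0
```

Emit:
send_rows(increments=[[0,0,-0.02,0,0,0],[0,0,-0.02,0,0,0],[0,0,0,0,0,0],[0,0,0,0,0,0],[0,0,0,0,0,0],[0,0,0,0,0,0],[0,0,0,0,0,0],[0,0,0,0,0,0]])

```text
clock: 6.2
tool_pos: [424.6, 69.7, 54.1]
ee_rot: [0.0, 0.662, 0.749, 0.0]
ft_force: [-1.9, 0.0, 4.6]
finger_gap: 0.751
finger_force: 40.0
```

Emit:
send_rows(increments=[[0,0,0,0,0,0],[0,0,0,0,0,0],[0,0,0,0,0,0],[0,0,0,0,0,0],[0,0,0.1,0,0,0],[0,0,0.5,0,0,0],[0,0,0.8,0,0,0],[0,0,0.8,0,0,0]], fingers=1)

```text
clock: 6.87
tool_pos: [423.6, 69.6, 142.0]
ee_rot: [-0.001, 0.662, 0.749, -0.001]
ft_force: [-0.2, -0.9, -0.3]
finger_gap: 0.998
finger_force: 0.0
```

Emit:
send_rows(increments=[[0,0,0.5,0,0,0],[0,0,0.3,0,0,0],[0,0,0,0,0,0],[0,0,0,0,0,0],[0,0,0,0,0,0],[0,0,0,0,0,0],[0,0,0,0,0,0],[0,0,0,0,0,0]])

```text
clock: 7.53
tool_pos: [424.0, 69.6, 172.6]
ee_rot: [-0.001, 0.662, 0.749, -0.001]
ft_force: [-0.7, -0.6, -0.3]
finger_gap: 0.998
finger_force: 0.0
```

```bash
python3 - <<'E'
from look import *
snap("wrist"); st()
cv2.imwrite("pics/wrist2.png",cv2.resize(cv2.imread("pics/wrist_raw.png")[60:300,120:440],(800,600),interpolation=cv2.INTER_CUBIC))
E
```

```text
t 7.58 tcp [424.1  69.7 172.8] yaw_y 7.09 z [-1.5e-03 -2.0e-04 -1.0e+00] F [-0.8 -0.3  0.1] M [-0.11  0.01  0.02] gap 88.4 ff 0.0
```

View pics/wrist2.png

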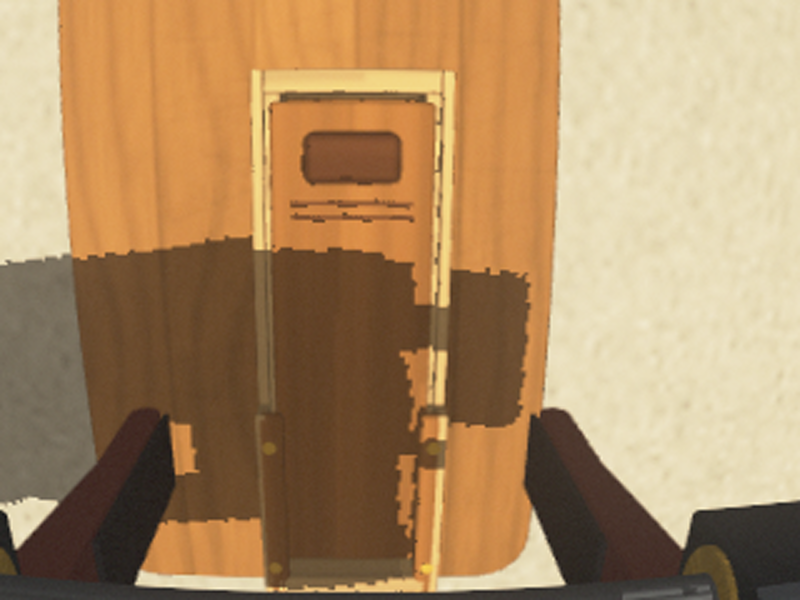

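The wrist crop shows the closed box standing on the board. The pull's top is centred at (351,158), the box's front corners are at (252,70) and (455,71), and the rail fronts are at (272,415) and (432,412).

```bash
python3 - <<'E'
from look import *
f=lambda x,y,z: onz("wrist",120+(x+.5)/2.5-.5,60+(y+.5)/2.5-.5,z)
p=f(351,157,86); print("pull",p, f(301,157,86),f(401,157,86))
A,B=f(252,70,68),f(455,71,68); print(A,B,np.linalg.norm(A-B),"front mid",(A+B)/2,"ang",np.degrees(np.arctan2(*(B-A)[1::-1])))
print("pull-front", np.linalg.norm((p-(A+B)/2)[:2]),"expect ~27")
E
```

```text
pull [415.7 136.9  86. ] [400.9 135.1  86. ] [430.5 138.8  86. ]
[380.9 160.3  68. ] [445.4 168.   68. ] 64.95798642199433 front mid [413.15 164.15  68.  ] ang 6.807742981979229
pull-front 27.36905186519986 expect ~27
```

Emit:
send_rows(increments=[[-0.014,0.105,0,0,0,0.6],[-0.014,0.105,0,0,0,1],[-0.014,0.105,0,0,0,1],[-0.014,0.105,0,0,0,1],[-0.014,0.105,0,0,0,1],[-0.014,0.105,0,0,0,1],[-0.014,0.105,0,0,0,1],[-0.014,0.105,0,0,0,1]], fingers=0.5)

```text
clock: 8.25
tool_pos: [419.8, 103.5, 173.1]
ee_rot: [-0.0, 0.317, 0.948, -0.0]
ft_force: [-0.9, -0.5, -0.8]
finger_gap: 0.505
finger_force: 0.0
```

Emit:
send_rows(increments=[[-0.014,0.105,-0.165,0,0,1],[-0.014,0.105,-0.165,0,0,1],[-0.014,0.105,-0.165,0,0,1],[-0.014,0.105,-0.165,0,0,1],[-0.014,0.105,-0.165,0,0,1],[-0.014,0.105,-0.165,0,0,1],[-0.014,0.105,-0.165,0,0,1],[0,0.105,-0.165,0,0,0.4]])

```text
clock: 8.92
tool_pos: [415.8, 137.1, 120.0]
ee_rot: [-0.0, -0.065, 0.998, -0.0]
ft_force: [0.5, -0.5, 1.0]
finger_gap: 0.502
finger_force: 0.0
```

Emit:
send_rows(increments=[[0,0,0,0,0,0],[0,0,0,0,0,0],[0,0,-0.05,0,0,0],[0,0,0,0,0,0],[0,0,0,0,0,0],[0,0,0,0,0,0],[0,0,0,0,0,0],[0,0,0,0,0,0]])

```text
clock: 9.58
tool_pos: [416.2, 136.9, 118.8]
ee_rot: [0.0, -0.062, 0.998, 0.0]
ft_force: [0.3, -0.8, -0.2]
finger_gap: 0.501
finger_force: 0.0
```

```bash
python3 -c "
from look import *
s,R=st(); print(s['q'].round(2))"
```

```text
t 9.58 tcp [416.2 136.9 118.8] yaw_y 97.07 z [ 3.e-04  1.e-04 -1.e+00] F [ 0.3 -0.8 -0.2] M [-0.    0.05 -0.  ] gap 44.1 ff 0.0
[ 0.29  0.37  2.12 -0.    0.65 -1.4 ]
```

Emit:
send_rows(increments=[[0,0,-0.1,0,0,0],[0,0,-0.15,0,0,0],[0,0,-0.15,0,0,0],[0,0,-0.1,0,0,0],[0,0,-0.075,0,0,0],[0,0,0,0,0,0],[0,0,0,0,0,0],[0,0,0,0,0,0]])

```text
clock: 10.25
tool_pos: [416.1, 136.9, 95.7]
ee_rot: [-0.0, -0.062, 0.998, 0.0]
ft_force: [-0.5, -0.0, -0.3]
finger_gap: 0.499
finger_force: 0.0
```

Emit:
send_rows(increments=[[0,0,0,0,0,0],[0,0,0,0,0,0],[0,0,0,0,0,0],[0,0,0,0,0,0],[0,0,0,0,0,0],[0,0,0,0,0,0],[0,0,0,0,0,0],[0,0,0,0,0,0]], fingers=0, newtons=20)

```text
clock: 10.92
tool_pos: [416.1, 136.9, 95.8]
ee_rot: [0.0, -0.062, 0.998, -0.0]
ft_force: [-0.9, -1.4, 3.3]
finger_gap: 0.178
finger_force: 20.0
```

```bash
python3 -c "
from look import *
st()"
```

```text
t 10.92 tcp [416.1 136.9  95.8] yaw_y 97.08 z [ 1.e-04 -0.e+00 -1.e+00] F [-0.9 -1.4  3.3] M [-0.16  0.02  0.01] gap 15.7 ff 20.0
```

Emit:
send_rows(increments=[[0,-0.01,0.046,0.114,0.014,0],[0,-0.01,0.046,0.114,0.014,0],[0,-0.01,0.046,0.114,0.014,0],[0,-0.01,0.046,0.114,0.014,0],[0,-0.01,0.046,0.114,0.014,0],[0,0,0,0,0,0],[0,0,0,0,0,0],[0,0,0,0,0,0]])

```text
clock: 11.58
tool_pos: [416.1, 134.9, 104.7]
ee_rot: [-0.002, -0.062, 0.998, 0.03]
ft_force: [-0.3, -0.5, 0.0]
finger_gap: 0.18
finger_force: 20.0
```

```bash
python3 - <<'E'
from look import *
snap("side"); st()
cv2.imwrite("pics/side3.png",cv2.resize(cv2.imread("pics/side_raw.png")[150:270,270:430],(800,600),interpolation=cv2.INTER_CUBIC))
E
```

```text
t 11.63 tcp [416.  134.9 104.8] yaw_y 97.1 z [-0.0075  0.0593 -0.9982] F [ 0.7 -0.6 -0.6] M [-0.08 -0.09 -0.03] gap 15.8 ff 20.0
```

View pics/side3.png

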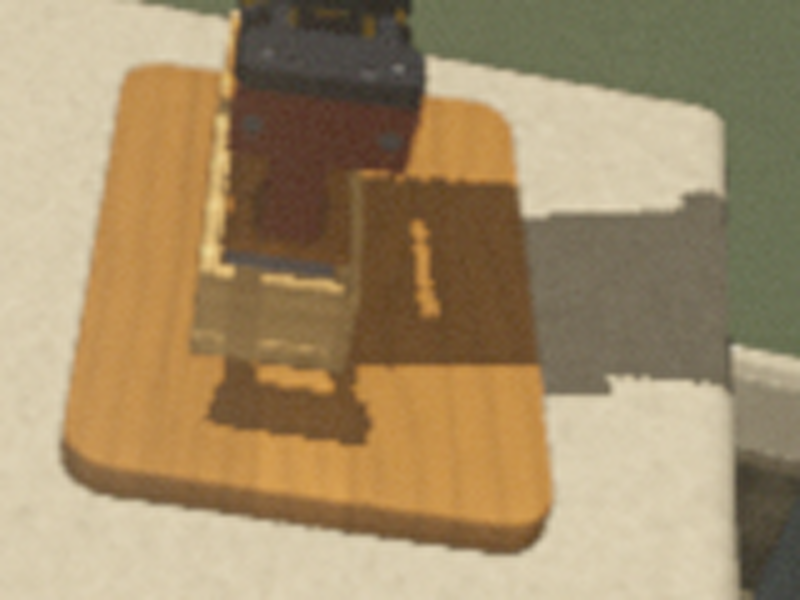

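The crop shows the lid's pull end raised, with a dark gap at (275,265) above the lip. Forces are near zero. I'll slide it gently towards the box's -x.

Emit:
send_rows(increments=[[-0.008,0.062,0,0,0,0],[-0.015,0.124,0,0,0,0],[-0.015,0.124,0,0,0,0],[-0.015,0.124,0,0,0,0],[-0.015,0.124,0,0,0,0],[-0.008,0.062,0,0,0,0],[0,0,0,0,0,0],[0,0,0,0,0,0]])

```text
clock: 12.3
tool_pos: [413.0, 160.0, 104.9]
ee_rot: [-0.002, -0.062, 0.998, 0.03]
ft_force: [-0.6, 1.4, 0.0]
finger_gap: 0.18
finger_force: 20.0
```

```bash
python3 -c "
from look import *
st()"
```

```text
t 12.3 tcp [413.  160.  104.9] yaw_y 97.12 z [-0.0073  0.0597 -0.9982] F [-0.6  1.4  0. ] M [0.02 0.03 0.02] gap 15.8 ff 20.0
```

Emit:
send_rows(increments=[[-0.015,0.124,0,0,0,0],[-0.025,0.2,0,0,0,0],[-0.031,0.248,0.01,0,0,0],[-0.031,0.248,0.01,0,0,0],[-0.031,0.248,0.01,0,0,0],[-0.031,0.248,0.01,0,0,0],[-0.021,0.17,0,0,0,0],[0,0,0,0,0,0]])

```text
clock: 12.97
tool_pos: [405.6, 220.7, 106.6]
ee_rot: [-0.002, -0.063, 0.998, 0.03]
ft_force: [0.7, -0.3, -1.8]
finger_gap: 0.181
finger_force: 20.0
```

```bash
python3 -c "
from look import *
st()"
```

```text
t 12.97 tcp [405.6 220.7 106.6] yaw_y 97.18 z [-0.0069  0.06   -0.9982] F [ 0.7 -0.3 -1.8] M [ 0.03  0.01 -0.04] gap 15.9 ff 20.0
```

Emit:
send_rows(increments=[[0,0,0.1,0,0,0],[0,0,0.2,0,0,0],[0,0,0.3,0,0,0],[0,0,0.3,0,0,0],[0,0,0.1,0,0,0],[0,0,0,0,0,0],[0,0,0,0,0,0],[0,0,0,0,0,0]])

```text
clock: 13.63
tool_pos: [405.4, 218.8, 146.2]
ee_rot: [-0.002, -0.062, 0.998, 0.03]
ft_force: [0.1, 0.3, -1.3]
finger_gap: 0.18
finger_force: 20.0
```

Emit:
send_rows(increments=[[-0.037,0.3,0,-0.071,-0.009,0],[-0.075,0.6,0,-0.071,-0.009,0],[-0.1,0.8,0,-0.071,-0.009,0],[-0.1,0.8,0,-0.071,-0.009,0],[-0.1,0.8,0,-0.071,-0.009,0],[-0.1,0.8,0,-0.071,-0.009,0],[-0.07,0.56,0,-0.071,-0.009,0],[-0.037,0.3,0,-0.071,-0.009,0]])

```text
clock: 14.3
tool_pos: [380.3, 420.1, 145.7]
ee_rot: [0.0, -0.063, 0.998, 0.0]
ft_force: [-0.2, -0.5, -1.2]
finger_gap: 0.176
finger_force: 20.0
```

Emit:
send_rows(increments=[[0,0,0,0,0,0],[0,0,-0.2,0,0,0],[0,0,-0.5,0,0,0],[0,0,-0.6,0,0,0],[0,0,-0.5,0,0,0],[0,0,-0.4,0,0,0],[0,0,-0.2,0,0,0],[0,0,0,0,0,0]])

```text
clock: 14.97
tool_pos: [379.9, 415.2, 48.2]
ee_rot: [-0.002, -0.061, 0.998, -0.002]
ft_force: [0.3, 0.1, 0.4]
finger_gap: 0.178
finger_force: 20.0
```

```bash
python3 - <<'E'
from look import *
snap("side"); st()
cv2.imwrite("pics/side4.png",cv2.resize(cv2.imread("pics/side_raw.png")[120:360,180:500],(800,600),interpolation=cv2.INTER_CUBIC))
E
```

```text
t 15.02 tcp [380.6 416.   49.4] yaw_y 97.03 z [-0.0017 -0.0018 -1.    ] F [-0.6  0.7 -0.8] M [0.13 0.02 0.04] gap 15.7 ff 20.0
```

View pics/side4.png

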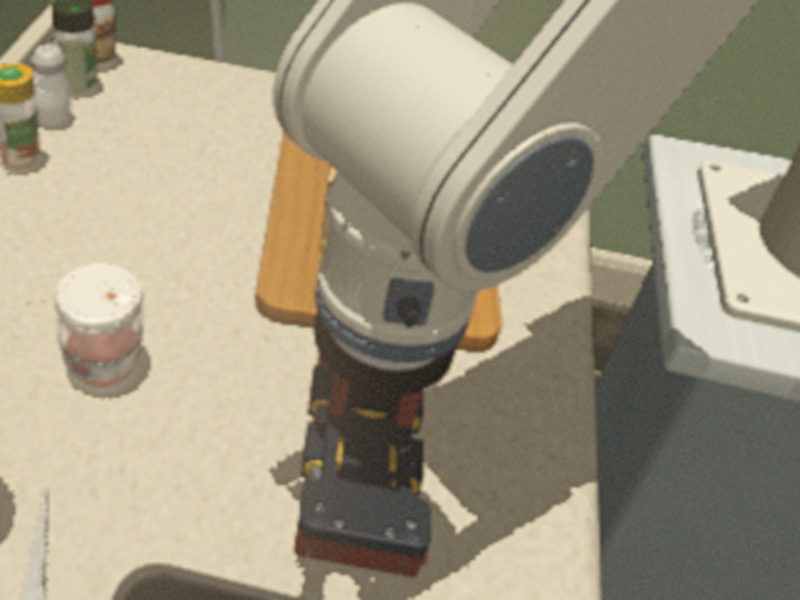

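The arm hides the lid in this view. The gap is still 15.7 mm and the moment is steady, so the lid is held. The jar is undisturbed. I'll lower the rest of the way.

Emit:
send_rows(increments=[[0,0,-0.05,0,0,0],[0,0,-0.1,0,0,0],[0,0,-0.1,0,0,0],[0,0,-0.05,0,0,0],[0,0,-0.03,0,0,0],[0,0,0,0,0,0],[0,0,0,0,0,0],[0,0,0,0,0,0]])

```text
clock: 15.68
tool_pos: [380.9, 417.7, 37.4]
ee_rot: [0.0, -0.062, 0.998, 0.0]
ft_force: [-0.4, 0.2, -0.6]
finger_gap: 0.182
finger_force: 20.0
```

Emit:
send_rows(increments=[[0,0,-0.015,0,0,0],[0,0,-0.01,0,0,0],[0,0,0,0,0,0],[0,0,0,0,0,0],[0,0,0,0,0,0],[0,0,0,0,0,0],[0,0,0,0,0,0],[0,0,0,0,0,0]])

```text
clock: 16.35
tool_pos: [380.9, 417.6, 36.3]
ee_rot: [0.0, -0.062, 0.998, 0.0]
ft_force: [0.5, -0.2, -1.2]
finger_gap: 0.18
finger_force: 20.0
```

```bash
python3 -c "
from look import *
st()"
```

```text
t 16.35 tcp [380.9 417.6  36.3] yaw_y 97.09 z [ 3.e-04  3.e-04 -1.e+00] F [ 0.5 -0.2 -1.2] M [ 0.06 -0.03  0.03] gap 15.8 ff 20.0
```

Contact is expected at about 33 mm.

Emit:
send_rows(increments=[[0,0,-0.025,0,0,0],[0,0,-0.025,0,0,0],[0,0,-0.015,0,0,0],[0,0,-0.015,0,0,0],[0,0,0,0,0,0],[0,0,0,0,0,0],[0,0,0,0,0,0],[0,0,0,0,0,0]])

```text
clock: 17.02
tool_pos: [380.9, 417.5, 33.1]
ee_rot: [0.0, -0.062, 0.998, 0.0]
ft_force: [-0.4, 0.5, -0.7]
finger_gap: 0.18
finger_force: 20.0
```

Emit:
send_rows(increments=[[0,0,-0.015,0,0,0],[0,0,-0.015,0,0,0],[0,0,0,0,0,0],[0,0,0,0,0,0],[0,0,0,0,0,0],[0,0,0,0,0,0],[0,0,0,0,0,0],[0,0,0,0,0,0]])

```text
clock: 17.68
tool_pos: [380.9, 417.6, 32.9]
ee_rot: [0.0, -0.062, 0.998, 0.0]
ft_force: [-3.2, -3.2, 10.7]
finger_gap: 0.183
finger_force: 20.0
```

Emit:
send_rows(increments=[[0,0,0,0,0,0],[0,0,0,0,0,0],[0,0,0,0,0,0],[0,0,0,0,0,0],[0,0,0.1,0,0,0],[0,0,0.4,0,0,0],[0,0,0.8,0,0,0],[0,0,0.9,0,0,0]], fingers=0.5)

```text
clock: 18.35
tool_pos: [379.8, 416.4, 119.3]
ee_rot: [-0.001, -0.062, 0.998, -0.001]
ft_force: [-0.4, 0.6, -0.3]
finger_gap: 0.497
finger_force: 0.0
```

Emit:
send_rows(increments=[[0,0,0.9,0,0,0],[-0.3,0.4,0.8,0,0,0],[-0.6,0.7,0.3,0,0,0],[-0.6,0.7,0,0,0,0],[-0.6,0.7,0,0,0,0],[-0.5,0.5,0,0,0,0],[-0.3,0.3,0,0,0,0],[0,0,0,0,0,0]])

```text
clock: 19.02
tool_pos: [262.5, 551.7, 200.2]
ee_rot: [0.0, -0.063, 0.998, 0.001]
ft_force: [-0.7, 0.2, 0.1]
finger_gap: 0.499
finger_force: 0.0
```

```bash
python3 - <<'E'
from look import *
snap("top","side"); st()
cv2.imwrite("pics/top5.png",cv2.resize(cv2.imread("pics/top_raw.png"),(800,600),interpolation=cv2.INTER_CUBIC))
cv2.imwrite("pics/side5.png",cv2.resize(cv2.imread("pics/side_raw.png"),(800,600),interpolation=cv2.INTER_CUBIC))
E
```

```text
t 19.12 tcp [264.5 549.5 199.8] yaw_y 97.18 z [ 2.e-04 -3.e-04 -1.e+00] F [ 0.1 -0.6 -0.4] M [0.05 0.02 0.  ] gap 43.9 ff 0.0
```

View pics/top5.png

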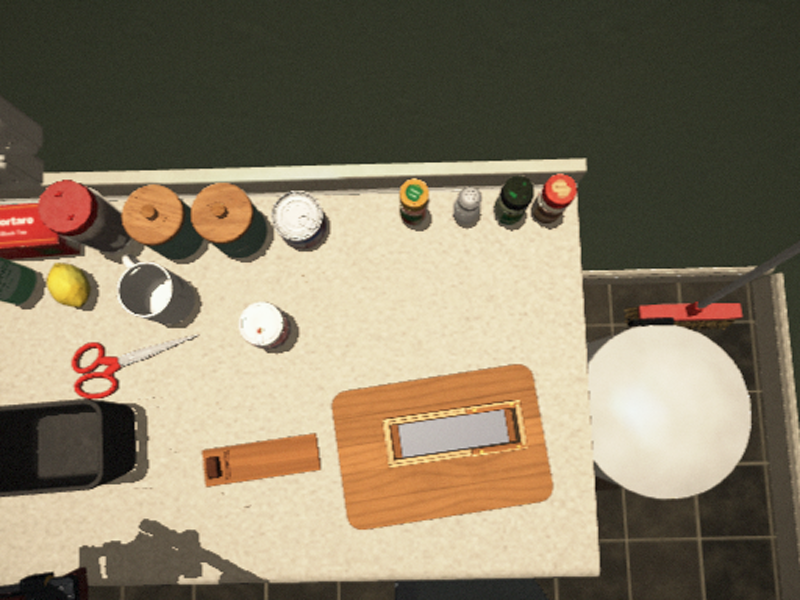

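View pics/side5.png

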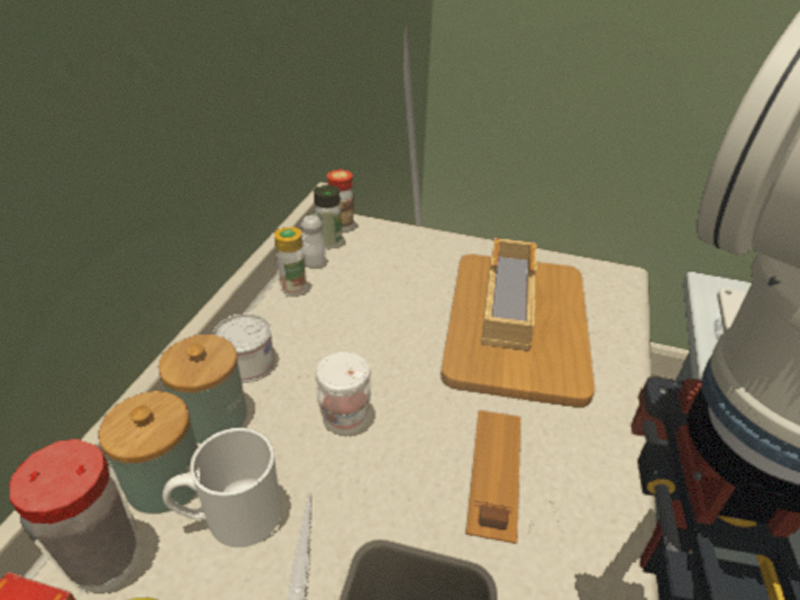

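Both views show the open box on the board, at (455,433) in the top view. The lid lies flat on the worktop with its pull up, spanning (203,468) to (320,450) and clear of the board's edge at 333. The jar (264,326) and tin (299,218) haven't moved.

```bash
python3 -c "
from station import order
print(order.close_job())"
```

```text
the job is handed in; nothing more can be done
None
```

The job is handed in: the box stands open on the chopping board and its lid lies flat on the worktop, pull upwards and off the board, with the jam jar and food tin not knocked; it took about 19 s.

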